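Snap the cover onto a conduit box

ROBOT

A 6-joint arm with a two-finger parallel gripper is mounted at the origin on the work surface; the furniture and walls round the work are solid. World frame = base frame: x ahead of the robot, y to its left, z up, the work surface at z = 0. Lengths are in m, angles in rad, forces in N, time in s.
With the tool pointing down it reaches from about 0.425 to 0.95 m from the base axis. Payload 3.5 kg.
Tool frame: the origin (TCP) lies midway between the tips of the shut fingers; the grasp point (between the pads) lies 19 mm behind it; z points along the fingers, y is the line along which they close (so a half turn about z gives the same grasp; the last joint's range is limited). The gripper opens to 85 mm and grips with 20 to 120 N. Pads are 22 mm wide; open, the fingers measure 114 mm over their backs; the gripper's body (76 mm by 85 mm) begins 54 mm behind the grasp point. The pads swing forward as they close: fully open they stand 13 mm farther back than shut.
Start: joints at [-1.423, 0.286, 1.577, -0, 1.279, -0.15], TCP at [0.198, -0.645, 0.231] pointing down, gripper open.
Joint ranges: [-2.77, 2.77], [-0.9, 2.22], [0.21, 2.48], [-1.53, 4.67], [0.24, 2.81], [-2.84, 2.84]. Speed limits (rad/s): [2.79, 2.79, 3.14, 3.14, 3.14, 3.14].

INTERFACE

Orientations are given as a unit quaternion [x, y, z, w].
In Python, from plant import ctrl gives the robot as it stands. The module is installed in compiled form; this text tells all that it offers.
- The arm moves only by the shell command python3 -m inch 'ROWS' [FORCE]. ROWS is JSON, a list of rows, each a list of 5 numbers: the closure, from 0 (fully open) to 1 (shut), then the shift along the tool's x, y, z in m, then the turn about the tool's z in degrees. A call has 1 to 5 rows; each row is the pose to reach, as a shift and turn from the pose commanded when the call began, along the tool's axes at that moment; what a row does not reach only later rows make up. A row lasts 1/12 s, in which the tool goes at most 41.7 mm and 7.16 degrees, less where a joint would pass 70% of its speed; a pose out of reach is approached as far as the arm can. A call with a gripper value outside its range is refused whole. The fingers move at their own pace and stop on an object; FORCE is the grip in N (left out, the last holds). Time passes only in rows, so rows that repeat a pose let the fingers close. It gives the time, the measured TCP pose, the force, the opening and the grip force at its end, in the units of the state.
- ctrl.get_state(): the state, without advancing time (a new reading comes with each control period).
- ctrl.read_camera(name): name is "side" or "top" or "wrist"; returns a dict with "pixels" (384x512x3 uint8, red, green, blue), "depth" (384x512 float32, m along the optical axis (not along the pixel's ray), 0 where there is no reading), "fx", "fy", "cx", "cy" (pixels), "xyz" and "rotation" of the camera in the world; the wrist camera has in their place "mount" (4x4, takes a point from camera to tool coordinates, whose origin is the TCP and whose axes are the flange's). Camera axes: x right, y down, z forward; pixel columns grow to the right and rows downward; lengths in m; the calibration is good to about 2 mm. A picture is of the moment at which its call begins: read the wrist's pose just before it.
- ctrl.sign_off(): hands the job in; it is judged then, once.
Trained networks look in a picture, given as the dict that the camera call returned (one of the last four; its "shot" number tells which), for a name from the list of things; names that differ only in an ending like _2 or _b are one class to them, and where a whole thing is asked for, a point or a joint stands for the part that bears it (a point fixed in the world has none). Each returns a list of dicts, best first, with "score" (0 to 1); they miss things now and then, are a little off and sometimes report something else, mostly with a low value. They report only what shows in the picture. A call takes as long as a camera call. They do not tell look-alikes from the thing itself.
- ctrl.spot_in(query, picture): "at" ([column, row] in pixels, amid what is visible of it).
- ctrl.tip_of(query, picture): "at" ([column, row] in pixels: a listed point, or the origin of a listed thing).
The state is a dict: "time": time; "qpos": joint angles; "dq": joint speeds; "joint_efforts": joint torques, N m; "eef_pos": TCP position; "tcp_rot": TCP orientation; "contact_force": force on the tool from outside, world axes, zero at the start; "wrist_torque": the same for the moment, N m; "opening": opening from 0.0 (shut) to 1.0 (fully open); "finger_force": force on a finger pad.
Only numpy, scipy, OpenCV 4.12 (cv2) and the standard library are available. Lean on these libraries where they do the work, as an engineer would, in place of code of your own. Each camera call takes 0.05 s, during which the arm holds its last target. There are 200 camera calls.

TASK

Close the open conduit box on the plywood board: pick up the loose grey cover, turn it so that the notch in its end comes over the conduit, set it over the box and press straight down until all four spring hooks snap and it sits fully home. Do not let go: keep hold of the cover and keep pressing it firmly down as you finish. Leave the other things on the desk where they are.

Things in the scene. Friction and masses are not known exactly. Their poses are not given: they have to be found in the camera images.
- box_board: Plywood board 130 x 220 x 12 mm, fixed on the desk, with an open grey plastic box on it (44 mm wide along x, 100 mm long along y, rim 60 mm above the desk). Origin on the desk below the box's centre; z up; the board reaches 85 mm to -y, 135 mm to +y. A white conduit, 20 mm across (collar 25 mm from 12 mm outside the wall), axis 42 mm above the desk, leaves the box's +y end for 85 mm.
- box_rim (a point): Centre of the box's mouth, level with its rim, 60 mm above the desk; axes as the board's. The outside of the rim leans in 2.5 mm over its top 6 mm, as a lead-in. On each long wall two spring tongues, 36 mm either side of the middle, carry hook noses that stand out 4.7 mm, tips 12 mm below the rim.
- conduit_mouth (a point): Where the conduit's axis leaves the box's end wall, 50 mm along +y from the middle of the box and 42 mm above the desk.
- cover: Loose grey clip-on cover, about 80 g: an upside-down tray 62 mm wide (x), 109 mm long (y), 23 mm high, lying on the desk closed top up. Origin at the centre of its open underside; z up. Hold it across its 62 mm width. Walls 2.5 mm, inside depth 19 mm. Inside the lower edge of both long walls runs a bead that must pass the hooks (47 mm between beads: 1.7 mm play each side of the box).
- cover_top (a point): Centre of the cover's top face, 23 mm above its underside. Home: 4 mm above box_rim (underside 19 mm below the rim), cover +y along box +y. The beads meet the hooks about 9 mm above home; pushing past takes about 10 to 25 N in all; the snap comes about 4 mm above home, then the force falls off until the top lands on the rim.
- cover_notch (a point): Middle of the notch in the cover's +y end wall, 54.5 mm from the cover's middle, 7 mm above its underside; 27 mm wide, 15 mm high from the lower edge, it clears the conduit. The other end wall is closed: turned the wrong way round, the cover stops on the conduit 11 mm too high.
- hook0 (a joint): Angle (rad) of the spring tongue on the box's -x wall, -y end: 0 at rest, grows to about 0.15 as it is pushed inward, returns to 0 by its spring once the bead is past.
- hook1 (a joint): The same for the -x wall, +y end (near the conduit).
- hook2 (a joint): The same for the +x wall, -y end.
- hook3 (a joint): The same for the +x wall, +y end (near the conduit).
- roll_of_tape: Roll of tape, 104 mm across, 25 mm high, lying flat at the back of the desk; leave alone. Origin at the centre of its underside.
- seedling: Plug seedling standing on its block of soil, 92 mm high, at the back of the desk; leave alone. Origin at the centre of its underside.
- cutters: Small red-handled snips, 166 mm long, lying flat at the back right of the desk; leave alone. Origin at the centre of the underside.
Things that resemble listed ones, but are neither listed nor needed, are in the scene too. There is more than one size of the cover; the one meant has the size given above.

How it is judged:
By the outcome, as a careful person would: the job done as asked, in the order asked, and still so for the second after the job is handed in, while the arm keeps its last pose, push and grip.
It also fails if it takes over 40 s, if anything falls off the work surface, if the arm or the gripper's body presses on something with over 40 N, if the wrist force passes 120 N, or if a joint passes its speed limit or range.

## Working session

There is one attempt and no reset: what is moved stays moved. The work goes in short steps, Python scripts to look and compute and a shell command to move; the robot and the scene stay as the last step left them, time stands still between calls to the robot, and variables do not carry over. Pictures are saved under pics/ and viewed, at most 10 in all, crops included, and the job is handed in when it is done.

```bash
mkdir -p pics; cat > h.py <<'E'
import numpy as np, cv2
from plant import ctrl
from scipy.spatial.transform import Rotation as R
def cam(n):
    s=ctrl.get_state(); p=ctrl.read_camera(n)
    if n=="wrist":
        T=np.eye(4);T[:3,:3]=R.from_quat(s["tcp_rot"]).as_matrix();T[:3,3]=s["eef_pos"]
        M=T@np.array(p["mount"]); p["Rw"],p["tw"]=M[:3,:3],M[:3,3]
    else:
        r=np.array(p["rotation"]); p["Rw"]=r if r.shape==(3,3) else R.from_quat(r).as_matrix(); p["tw"]=np.array(p["xyz"])
    return p
def cloud(p):
    d=p["depth"]; v,u=np.mgrid[:d.shape[0],:d.shape[1]]
    c=np.stack([(u-p["cx"])/p["fx"]*d,(v-p["cy"])/p["fy"]*d,d],-1)
    w=c@p["Rw"].T+p["tw"]; w[d==0]=np.nan
    return w
def save(p,name): cv2.imwrite(f"pics/{name}.png",p["pixels"][...,::-1])
E
python3 - <<'E'
from h import *
np.set_printoptions(precision=4,suppress=True)
s=ctrl.get_state(); print(s)
for n in ("top","side"):
    p=cam(n); save(p,n); w=cloud(p); print(n,p["tw"])
    for q in ("cover","box_board","cover_top","cover_notch","box_rim","conduit_mouth"):
        for f in ("spot_in","tip_of"):
            for r in getattr(ctrl,f)(q,p)[:4]:
                c=np.round(r["at"]).astype(int); 
                print(f,q,round(r["score"],2),c,w[min(max(c[1],0),383),min(max(c[0],0),511)])
a=cv2.imread("pics/top.png");b=cv2.imread("pics/side.png")
E
```

```text
{'time': 0.0, 'qpos': array([-1.423 ,  0.2872,  1.5782,  0.    ,  1.2786, -0.15  ]), 'dq': array([-0.0007,  0.0003, -0.0001,  0.0012,  0.0007,  0.0016]), 'joint_efforts': array([  0.0008, -40.5972, -29.2628,  -0.0001,   0.0058,   0.    ]), 'eef_pos': array([ 0.198 , -0.6446,  0.2299]), 'tcp_rot': array([ 0.9889,  0.1483,  0.    , -0.0012]), 'contact_force': array([ 0.0331,  0.7802, -0.704 ]), 'wrist_torque': array([ 0.0108,  0.0309, -0.027 ]), 'finger_force': 0.0, 'opening': 1.000961952850614}
top [ 0.37   -0.035   1.1087]
spot_in cover 0.71 [269 203] [ 0.5434 -0.055   0.0198]
spot_in cover 0.63 [324 231] [ 0.4777 -0.1896  0.025 ]
spot_in cover 0.43 [188 200] [0.5431 0.1426 0.0335]
tip_of cover 0.67 [267 201] [ 0.548  -0.0499  0.0215]
spot_in box_board 0.56 [189 198] [0.5476 0.1399 0.0365]
tip_of box_board 0.75 [199 201] [0.5409 0.1153 0.0365]
spot_in cover_top 0.86 [321 233] [ 0.4724 -0.182   0.0277]
spot_in cover_top 0.8 [266 199] [ 0.5533 -0.0474  0.0188]
spot_in cover_top 0.69 [326 136] [ 0.7254 -0.1981  0.0003]
tip_of cover_top 0.93 [266 198] [ 0.5553 -0.0473  0.022 ]
tip_of cov
[... 873 characters left out ...]
pot_in cover_top 0.76 [278 200] [ 0.5528 -0.0497  0.0201]
spot_in cover_top 0.63 [339 180] [ 0.4755 -0.1821  0.0232]
tip_of cover_top 0.79 [279 199] [ 0.5542 -0.0557  0.0167]
tip_of cover_top 0.56 [338 177] [ 0.4817 -0.1874  0.0245]
spot_in cover_notch 0.94 [341 182] [ 0.4682 -0.1784  0.0248]
spot_in cover_notch 0.74 [278 202] [ 0.5506 -0.047   0.0173]
tip_of cover_notch 0.86 [294 199] [ 0.5279 -0.077   0.016 ]
tip_of cover_notch 0.65 [321 191] [ 0.4927 -0.1339  0.0164]
spot_in box_rim 0.92 [233 257] [0.5231 0.1405 0.0541]
tip_of box_rim 0.68 [230 238] [0.5664 0.0996 0.0318]
spot_in conduit_mouth 0.66 [227 257] [0.5408 0.1391 0.0343]
tip_of conduit_mouth 0.87 [214 268] [0.5384 0.1797 0.0489]
```

```bash
python3 - <<'E'
from h import *
np.set_printoptions(precision=4,suppress=True)
p=cam("top"); q=cam("side"); wt,ws=cloud(p),cloud(q)
for n,c in (("A",(.55,-.05)),("B",(.475,-.185))):
    for nm,w in (("top",wt),("side",ws)):
        m=(w[...,2]>.010)&(w[...,2]<.05)&(np.hypot(w[...,0]-c[0],w[...,1]-c[1])<.085)
        # connected comp
        k,l,st,ce=cv2.connectedComponentsWithStats(m.astype(np.uint8)); i=1+np.argmax(st[1:,4]); m=l==i
        print(n,nm,m.sum(),np.median(w[m][:,2]),cv2.minAreaRect((w[m][:,:2]*1000).astype(np.float32)))
m=(wt[...,2]>.045)&(wt[...,2]<.09)&(abs(wt[...,1]-.14)<.15)&(abs(wt[...,0]-.54)<.12)
print("box",cv2.minAreaRect((wt[m][:,:2]*1000).astype(np.float32)))
a=cv2.resize(p["pixels"][110:290,130:390],None,fx=3,fy=3,interpolation=cv2.INTER_CUBIC); cv2.imwrite("pics/topc.png",a[...,::-1])
E
```

```text
A top 659 0.018262389847146565 ((554.654296875, -48.93202209472656), (83.90190887451172, 48.19431686401367), 55.683799743652344)
A side 695 0.01750245377021864 ((555.1921997070312, -48.25823211669922), (85.24629974365234, 50.58837890625), 56.92995834350586)
B top 1164 0.023528945960955783 ((475.6199035644531, -185.81625366210938), (109.58258819580078, 62.79552459716797), 71.83341979980469)
B side 1084 0.02257200834563383 ((475.5010681152344, -184.88328552246094), (113.46179962158203, 64.10584259033203), 71.65199279785156)
box ((543.4716796875, 165.15420532226562), (52.25123596191406, 185.51597595214844), 3.2625041007995605)
```

View pics/topc.png

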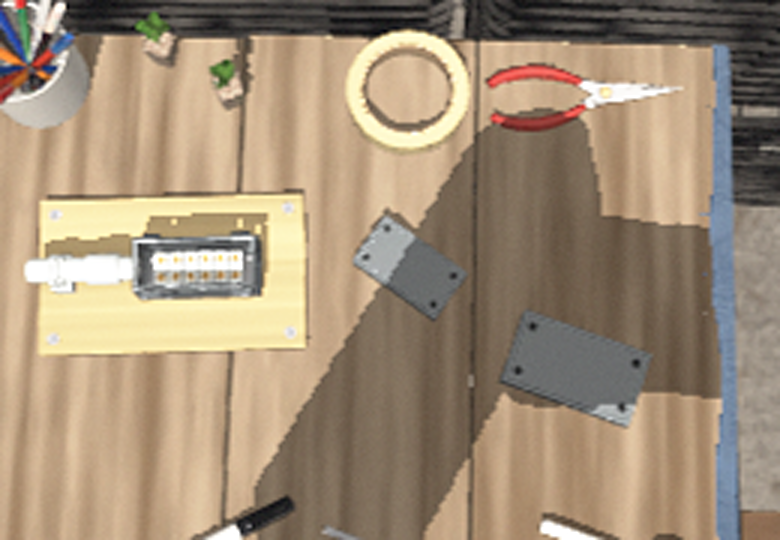

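View pics/side.png

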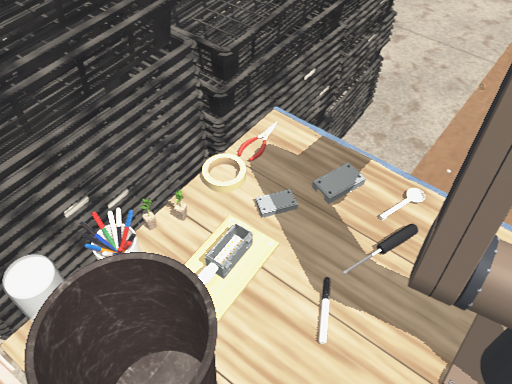

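Candidates for the cover in the top view are the small plate at pixel (267,201), about 84 x 49 mm, and the large one at (322,232), about 110 x 63 mm. The description gives 109 x 62 mm, so I choose the large one. The open box is at (190,199), with its conduit leaving to image left (+y). I'll go above the cover and check it close up.

```bash
python3 -m inch '[[0,0.04,-0.036,0,-7],[0,0.08,-0.072,0,-14],[0,0.11,-0.1,0,-21],[0,0.14,-0.125,0,-28],[0,0.17,-0.15,0,-35]]' 60; cat >> h.py <<'E'
def go(x,y,z,tooly):
    "shift/turn in tool axes to put TCP at x,y,z with tool y at world yaw (deg)"
    s=ctrl.get_state(); r=R.from_quat(s["tcp_rot"]).as_matrix()
    d=r.T@(np.array([x,y,z])-s["eef_pos"]); a=np.degrees(np.arctan2(r[1,1],r[0,1]))
    t=-((tooly-a+90)%180-90)
    print("t",round(s["time"],2),"shift",d.round(4),"turn",round(t,2),"tilt",r[:,2].round(4))
E
python3 -c "
from h import *
go(.4755,-.1855,.23,-18.3)"
```

```text
time: 1.82
eef_pos: [0.3072, -0.4658, 0.2314]
tcp_rot: [0.897, 0.441, 0.0, 0.0]
contact_force: [0.6, -0.0, -0.0]
opening: 1.0
finger_force: 0.0
t 1.82 shift [ 0.3248 -0.0379  0.0014] turn -19.34 tilt [ 3.e-04 -1.e-04 -1.e+00]
```

```bash
python3 -m inch '[[0,0.04,-0.004,0,-5],[0,0.08,-0.008,0,-10],[0,0.12,-0.013,0,-14],[0,0.16,-0.018,0,-18],[0,0.2,-0.022,0,-19]]'; python3 -c "
from h import *
go(.4755,-.1855,.23,-18.3)"
```

```text
time: 2.23
eef_pos: [0.4128, -0.2944, 0.2317]
tcp_rot: [0.813, 0.582, 0.0, 0.0]
contact_force: [0.5, 0.6, 0.3]
opening: 0.999
finger_force: 0.0
t 2.23 shift [0.1233 0.0242 0.0017] turn -0.5 tilt [ 6.e-04 -6.e-04 -1.e+00]
```

```bash
python3 -m inch '[[0,0.04,0.008,0,0],[0,0.08,0.016,0,0],[0,0.105,0.022,0,0],[0,0.105,0.022,0,0],[0,0.105,0.022,0,0]]'; cat >> h.py <<'E'
def rect(w,zlo,zhi,c,rad):
    m=(w[...,2]>zlo)&(w[...,2]<zhi)&(np.hypot(w[...,0]-c[0],w[...,1]-c[1])<rad)
    k,l,st,ce=cv2.connectedComponentsWithStats(m.astype(np.uint8)); i=1+np.argmax(st[1:,4]); m=l==i
    return m.sum(),np.median(w[m][:,2]),cv2.minAreaRect((w[m][:,:2]*1000).astype(np.float32))
E
python3 - <<'E'
from h import *
p=cam("wrist"); save(p,"w1"); w=cloud(p)
print(rect(w,.016,.04,(.4755,-.1855),.09)); print(rect(w,.008,.04,(.4755,-.1855),.09))
for f in ("spot_in","tip_of"):
  for q in ("cover","cover_top","cover_notch"):
    for r in getattr(ctrl,f)(q,p)[:3]:
        c=np.round(r["at"]).astype(int); print(f,q,round(r["score"],2),c,w[min(c[1],383),min(c[0],511)].round(4))
go(.4755,-.1855,.23,-18.3)
E
```

```text
time: 2.65
eef_pos: [0.4677, -0.2028, 0.2315]
tcp_rot: [0.813, 0.582, -0.0, 0.0]
contact_force: [-0.2, -1.0, 0.7]
opening: 0.996
finger_force: 0.0
(np.int64(5959), np.float64(0.02376579553350827), ((475.7371826171875, -184.1746368408203), (109.04182434082031, 62.10347366333008), 71.86592864990234))
(np.int64(5959), np.float64(0.02376579553350827), ((475.7371826171875, -184.1746368408203), (109.04182434082031, 62.10347366333008), 71.86592864990234))
spot_in cover 0.87 [250 147] [ 0.4765 -0.1782  0.0248]
spot_in cover 0.55 [278  18] [ 0.5416 -0.0701  0.019 ]
spot_in cover_top 0.9 [252 146] [ 0.4788 -0.1781  0.0236]
spot_in cover_top 0.86 [283  18] [ 0.5462 -0.0717  0.0191]
spot_in cover_notch 0.97 [251 148] [ 0.4772 -0.1795  0.0249]
spot_in cover_notch 0.67 [279  21] [ 0.5418 -0.0729  0.0189]
spot_in cover_notch 0.64 [474  61] [ 0.7215 -0.1707  0.0088]
tip_of cover 0.57 [250 147] [ 0.4765 -0.1782  0.0248]
tip_of cover_top 0.77 [250 149] [ 0.4759 -0.1802  0.025 ]
tip_of cover_top 0.31 [249 149] [ 0.4748 -0.18    0.0237]
tip_of cover_notch 0.96 [269  38] [ 0.5298 -0.0817  0.0023]
tip_of cover_notch 0.85 [247  95] [ 4.904e-01 -1.273e-01  4.000e-04]
t 3.0 shift [0.0213 0.002  0.0013] turn -0.74 tilt [-1.e-04 -0.e+00 -1.e+00]
```

View pics/w1.png

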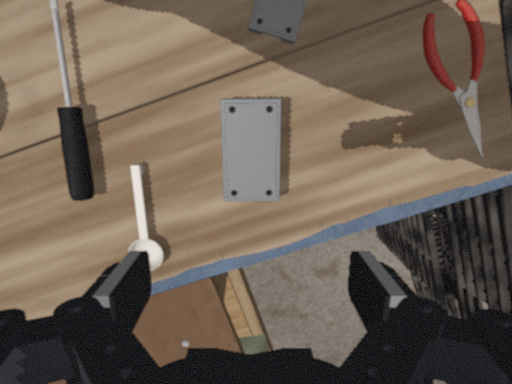

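The wrist view shows the 109 x 62 mm cover at (251,150). It has four screws and is clear of neighbours, with its long axis along the tool's x. The smaller cover at (278,18) is the wrong one. The networks put the notch at (247,95), the end away from the gripper. Descending now.

```bash
python3 -m inch '[[0,0.0225,0.002,0.03,-0.9],[0,0.0225,0.002,0.07,-0.9],[0,0.0225,0.002,0.11,-0.9],[0,0.0225,0.002,0.15,-0.9],[0,0.0225,0.002,0.16,-0.9]]' 90; python3 -m inch '[[0,0,0,0,0],[0,0,0,0,0]]'; python3 -c "
from h import *
go(.4757,-.1842,-.002,-18.13)"
```

```text
time: 3.42
eef_pos: [0.4718, -0.1812, 0.0648]
tcp_rot: [0.81, 0.587, -0.002, -0.006]
contact_force: [-1.5, 0.1, -0.3]
opening: 0.999
finger_force: 0.0
time: 3.58
eef_pos: [0.4768, -0.1842, 0.0723]
tcp_rot: [0.809, 0.587, 0.0, 0.0]
contact_force: [-0.1, 0.0, 0.5]
opening: 0.999
finger_force: 0.0
t 3.58 shift [-0.0003 -0.0011  0.0743] turn 0.05 tilt [ 6.e-04 -3.e-04 -1.e+00]
```

```bash
python3 -m inch '[[0,0,-0.001,0.02,0],[0,0,-0.001,0.04,0],[0,0,-0.001,0.055,0],[0,0,-0.001,0.066,0],[0,0,-0.001,0.074,0]]' ; python3 -m inch '[[0,0,0,0,0],[0.15,0,0,0,0],[0.4,0,0,0,0],[0.6,0,0,0,0],[0.8,0,0,0,0]]' 90; python3 -m inch '[[1,0,0,0,0],[1,0,0,0,0],[1,0,0,0,0]]'
```

```text
time: 4.0
eef_pos: [0.4771, -0.1844, -0.001]
tcp_rot: [0.809, 0.587, 0.001, 0.002]
contact_force: [-0.1, -0.9, 0.9]
opening: 0.999
finger_force: 0.0
time: 4.42
eef_pos: [0.4771, -0.1842, -0.0006]
tcp_rot: [0.809, 0.588, 0.001, 0.002]
contact_force: [-0.7, 0.3, 6.3]
opening: 0.705
finger_force: 98.7
time: 4.67
eef_pos: [0.4771, -0.1842, -0.0006]
tcp_rot: [0.809, 0.588, 0.001, 0.002]
contact_force: [0.4, -0.4, 6.3]
opening: 0.703
finger_force: 98.7
```

```bash
python3 -m inch '[[1,0,0,-0.01,0],[1,0,0,-0.04,0],[1,0,0,-0.08,0],[1,0,0,-0.11,0],[1,0,0,-0.12,0]]'; python3 -m inch '[[1,0,0,-0.02,0],[1,0,0,-0.02,0],[1,0,0,-0.02,0]]'; python3 - <<'E'
from h import *
p=cam("side"); 
for r in ctrl.tip_of("cover_notch",p)[:2]+ctrl.tip_of("cover_top",p)[:2]: print(r)
a=p["pixels"][90:230,270:420]; cv2.imwrite("pics/s2.png",cv2.resize(a,None,fx=4,fy=4,interpolation=cv2.INTER_CUBIC)[...,::-1])
go(.53,.05,.16,3.3)
E
```

```text
time: 5.08
eef_pos: [0.4778, -0.1845, 0.1231]
tcp_rot: [0.809, 0.588, 0.002, 0.004]
contact_force: [0.1, 0.2, 0.7]
opening: 0.702
finger_force: 98.2
time: 5.33
eef_pos: [0.4754, -0.1831, 0.1375]
tcp_rot: [0.809, 0.588, 0.0, 0.001]
contact_force: [1.3, 0.5, -1.1]
opening: 0.705
finger_force: 98.2
{'at': [327.6, 150.9], 'score': 0.9}
{'at': [296.6, 197.8], 'score': 0.62}
{'at': [348.2, 135.9], 'score': 0.94}
{'at': [327.6, 150.2], 'score': 0.59}
t 5.48 shift [ 0.2382 -0.0189 -0.0246] turn -21.34 tilt [-0.0033  0.0021 -1.    ]
```

View pics/s2.png

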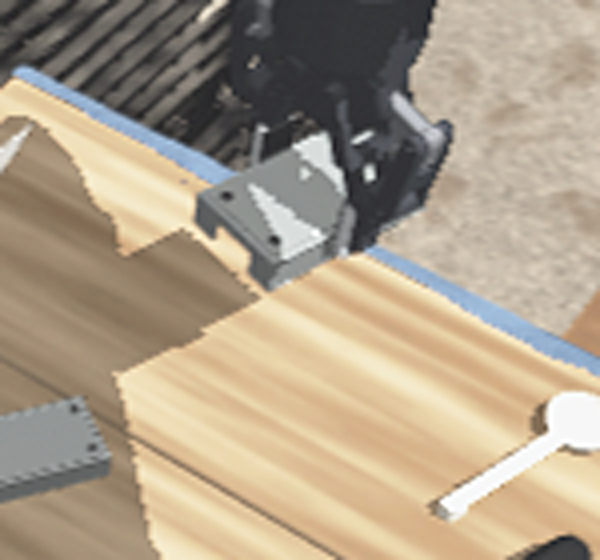

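The crop shows the cover held level. The notch is visible at crop pixel (235,250), in the end facing +y, so only about a 21° turn is needed. Moving towards the box.

```bash
python3 -m inch '[[1,0.03,-0.003,-0.01,-4],[1,0.065,-0.005,-0.02,-9],[1,0.1,-0.008,-0.025,-14],[1,0.135,-0.011,-0.025,-18],[1,0.165,-0.013,-0.025,-21.3]]'; python3 -m inch '[[1,0.02,0,0,0],[1,0.03,0,0,0],[1,0.03,0,0,0],[1,0.03,0,0,0]]'; python3 - <<'E'
from h import *
p=cam("wrist"); save(p,"w2"); w=cloud(p); np.savez("w2.npz",w=w,px=p["pixels"])
for q in ("box_rim","conduit_mouth","box_board","cover_top","cover_notch"):
    for r in ctrl.tip_of(q,p)[:2]:
        c=np.round(r["at"]).astype(int); print(q,round(r["score"],2),c,w[min(c[1],383),min(c[0],511)].round(4))
t=cam("top"); wt=cloud(t)
for r in ctrl.tip_of("box_rim",t)[:1]+ctrl.tip_of("conduit_mouth",t)[:1]: print(r)
for n,ww in (("w",w),("t",wt)):
    print(n,"rim",rect(ww,.054,.066,(.545,.127),.08)); print(n,"board",rect(ww,.006,.016,(.545,.15),.16))
go(.545,.127,.16,3.3)
E
```

```text
time: 5.9
eef_pos: [0.5136, -0.0201, 0.161]
tcp_rot: [0.685, 0.728, -0.0, -0.001]
contact_force: [0.7, -0.4, -0.9]
opening: 0.708
finger_force: 98.1
time: 6.23
eef_pos: [0.5118, 0.0076, 0.1612]
tcp_rot: [0.686, 0.727, -0.001, -0.001]
contact_force: [0.6, -0.2, -0.5]
opening: 0.708
finger_force: 98.1
box_rim 0.83 [313  35] [0.5516 0.129  0.0362]
box_board 0.63 [297  44] [0.5405 0.1223 0.0361]
cover_top 0.73 [247 285] [0.511  0.0078 0.1854]
cover_notch 0.61 [250 144] [0.5102 0.0438 0.0118]
{'at': [195.0, 195.5], 'score': 0.62}
{'at': [172.3, 202.7], 'score': 0.59}
w rim (np.int64(1773), np.float64(0.05990773922773768), ((547.3901977539062, 110.91096496582031), (46.788177490234375, 71.89912414550781), 3.327141523361206))
w board (np.int64(15401), np.float64(0.012693262842115804), ((548.183349609375, 99.54110717773438), (130.26455688476562, 117.76204681396484), 3.381228446960449))
t rim (np.int64(77), np.float64(0.059831691073601645), ((543.5962524414062, 153.2384033203125), (37.77751159667969, 47.388484954833984), 84.95320892333984))
t board (np.int64(811), np.float64(0.012630204745783358), ((505.1031494140625, 204.84829711914062), (59.845272064208984, 102.0255355834961), 1.9012656211853027))
t 6.68 shift [0.1178 0.0392 0.0024] turn -0.09 tilt [ 2.e-04 -1.e-04 -1.e+00]
```

View pics/w2.png

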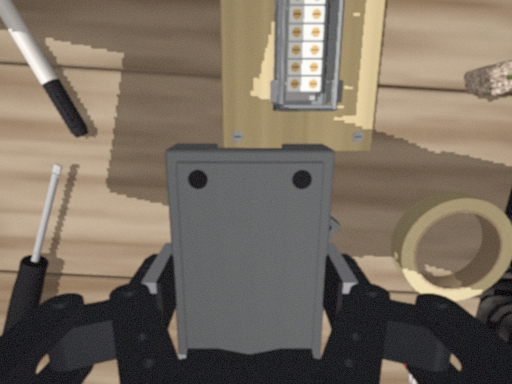

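The picture shows the held cover with its notched end leading, front edge at row 150, x 168 to 333. The near end of the box is at (307,105) and the conduit lies further up. I'll measure the cover in the hand from the same picture.

```bash
python3 - <<'E'
from h import *
d=np.load("w2.npz"); w=d["w"]; s=ctrl.get_state()
r=R.from_quat(s["tcp_rot"]).as_matrix(); T=(w-s["eef_pos"])@r   # tool coords
z=T[...,2]; m=(abs(z+.0243)<.004)&(abs(T[...,0])<.08)&(abs(T[...,1])<.05)&np.isfinite(z)
m2=m&(T[...,0]>.022)
print("top z(tool)",np.median(z[m2]), "tilt fit", np.linalg.lstsq(np.c_[T[m2][:,:2],np.ones(m2.sum())],z[m2],rcond=None)[0])
print("cover front x",np.percentile(T[m2][:,0],[90,99,99.8,100]))
L=[];Rr=[]
for x in np.arange(.026,.05,.002):
    k=m2&(abs(T[...,0]-x)<.001); y=T[k][:,1]; L.append((x,y.min()));Rr.append((x,y.max()))
L=np.array(L);Rr=np.array(Rr); print(L[:,1].round(4),Rr[:,1].round(4))
for a in (L,Rr): print("edge slope deg",np.degrees(np.polyfit(a[:,0],a[:,1],1)[0]))
print("mid y",np.mean((L+Rr)/2,0), "tool y yaw",np.degrees(np.arctan2(r[1,1],r[0,1])))
# front edge slope
k=[(y,T[m2&(abs(T[...,1]-y)<.001)][:,0].max()) for y in np.arange(-.027,.028,.003) ]
print("front slope",np.degrees(np.polyfit(*np.array(k).T,1)[0]),np.round([q[1] for q in k],4))
# rim sides at box
b=(abs(w[...,2]-.060)<.0035)&(abs(w[...,0]-.547)<.05)
for y in np.arange(.08,.14,.01):
    k=b&(abs(w[...,1]-y)<.003); print(round(y,3),np.percentile(w[k][:,0],[0,2,98,100]).round(4) if k.sum() else "")
print("rim front y",np.percentile(w[b][:,1],[0,1,2]))
E
```

```text
top z(tool) -0.023037017063301066 tilt fit [ 0.02521794  0.00415035 -0.02393786]
cover front x [0.0519583  0.0546613  0.0549114  0.05507231]
[-0.0313 -0.0311 -0.0315 -0.0312 -0.0311 -0.0314 -0.0314 -0.0312 -0.0313
 -0.0312 -0.0311 -0.0315 -0.0313] [0.0302 0.0306 0.0305 0.0303 0.0305 0.0304 0.0302 0.0306 0.0304 0.0307
 0.0306 0.0303 0.0306]
edge slope deg 0.014058984586002828
edge slope deg 0.2809308057942441
mid y [ 0.038      -0.00040778] tool y yaw 3.209027347539636
front slope -0.10230699220252577 [0.0548 0.055  0.055  0.0549 0.0549 0.055  0.055  0.0548 0.0548 0.055
 0.0548 0.055  0.055  0.0548 0.055  0.0548 0.0548 0.0548 0.0548]
0.08 [0.5275 0.5282 0.5691 0.5705]
0.09 [0.527  0.5273 0.5694 0.5698]
0.1 [0.5262 0.5264 0.5687 0.5689]
0.11 [0.5261 0.5262 0.5683 0.5687]
0.12 [0.5253 0.5255 0.5679 0.5682]
0.13 [0.5245 0.5251 0.567  0.5675]
0.14 [0.5243 0.5245 0.5668 0.5671]
rim front y [0.07461699 0.07536361 0.07582289]
```

```bash
python3 -m inch '[[1,0.03,0.011,0,-0.1],[1,0.065,0.023,0,-0.1],[1,0.095,0.034,0,-0.1],[1,0.116,0.041,0,-0.1],[1,0.116,0.041,0,-0.1]]'; python3 -m inch '[[1,0,0,0.025,0],[1,0,0,0.05,0],[1,0,0,0.066,0],[1,0,0,0.072,0],[1,0,0,0.072,0]]';python3 -m inch '[[1,0,0,0,0],[1,0,0,0,0]]'; python3 - <<'E'
from h import *
go(.5470,.1251,.085,3.27)
p=cam("wrist"); save(p,"w3"); w=cloud(p)
# conduit: points above z .03 beyond cover; board edges
s=ctrl.get_state(); r=R.from_quat(s["tcp_rot"]).as_matrix(); T=(w-s["eef_pos"])@r
m=(w[...,2]>.044)&(w[...,2]<.06)&(T[...,0]>.06)&(T[...,0]<.14)&(abs(T[...,1])<.03)
for x in np.arange(.06,.14,.01):
    k=m&(abs(T[...,0]-x)<.004)
    if k.sum(): print(round(x,3),k.sum(),(T[k][:,1].min()+T[k][:,1].max())/2,np.ptp(T[k][:,1]),w[k][:,2].max())
print("board",rect(w,.006,.016,(.545,.16),.16))
k=(abs(w[...,2]-.012)<.004)&(abs(T[...,1])<.1)
for x in np.arange(.07,.14,.01):
    q=k&(abs(T[...,0]-x)<.003)
    if q.sum(): print("board y",round(x,3),T[q][:,1].min().round(4),T[q][:,1].max().round(4))
print("board far x",np.percentile(T[k][:,0],[98,99.5,100]))
q=cam("side"); a=q["pixels"][150:340,150:340]; cv2.imwrite("pics/s3.png",cv2.resize(a,None,fx=3,fy=3,interpolation=cv2.INTER_CUBIC)[...,::-1])
E
```

```text
time: 7.1
eef_pos: [0.5475, 0.1291, 0.1626]
tcp_rot: [0.685, 0.729, 0.001, -0.0]
contact_force: [-0.7, 0.1, -0.5]
opening: 0.704
finger_force: 98.0
time: 7.52
eef_pos: [0.5452, 0.1252, 0.0883]
tcp_rot: [0.686, 0.727, -0.002, -0.001]
contact_force: [0.2, 0.5, -0.2]
opening: 0.704
finger_force: 98.1
time: 7.68
eef_pos: [0.5479, 0.1256, 0.092]
tcp_rot: [0.686, 0.727, 0.001, 0.001]
contact_force: [-0.2, 0.7, -0.6]
opening: 0.708
finger_force: 98.1
t 7.68 shift [-0.0005 -0.001   0.007 ] turn 0.07 tilt [ 2.9e-03  1.0e-04 -1.0e+00]
0.06 305 -0.001533785585320492 0.024001474985844144 0.05629261176108616
0.07 680 -0.0014836257107585793 0.023771697430710417 0.056750565261809854
0.08 739 -0.0015301428772780167 0.024455978928533004 0.05658951366085041
0.09 587 -0.0017219199597644395 0.023574044598995175 0.05609903269719363
0.1 626 -0.0017434283705672934 0.019066253585345867 0.05382214667271992
0.11 844 -0.0017019872214344284 0.025005264355338584 0.056958426013466734
0.12 256 -0.0016589671628885706 0.023159334702535547 0.0567272460264672
board (np.int64(12838), np.float64(0.012674241043067191), ((505.3556823730469, 171.24288940429688), (53.31351089477539, 164.2184600830078), 3.5078346729278564))
board y 0.07 -0.0667 0.0626
board y 0.08 -0.0662 0.0633
board y 0.09 -0.0669 0.0638
board y 0.1 -0.0667 0.0634
board y 0.11 -0.0662 0.0631
board y 0.12 -0.0669 0.0634
board y 0.13 -0.0661 0.0627
board far x [0.12835268 0.12949807 0.13013877]
```

View pics/w3.png

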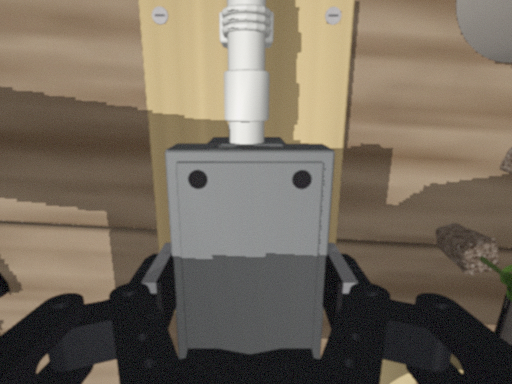

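View pics/s3.png

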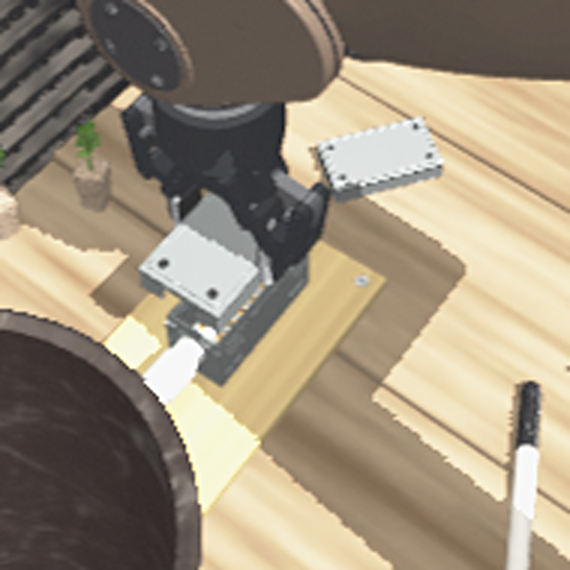

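Wrist view: the conduit (246,90) lines up with the notch. In the tool frame the conduit and board are centred at y = -1.6 mm and the cover at -0.4 mm. The side crop shows the cover just above the box with its notch towards the conduit. I'll correct by -1.2 mm and descend.

```bash
python3 -m inch '[[1,-0.0005,-0.0012,0,0],[1,-0.0005,-0.0012,0.01,0],[1,-0.0005,-0.0012,0.018,0],[1,-0.0005,-0.0012,0.025,0],[1,-0.0005,-0.0012,0.029,0]]' 120; python3 -m inch '[[1,0,0,0.002,0],[1,0,0,0.004,0],[1,0,0,0.006,0],[1,0,0,0.008,0],[1,0,0,0.008,0]]'; python3 -c "
from h import *
go(.5470,.1251,.04,3.27)"
```

```text
time: 8.2
eef_pos: [0.5443, 0.1253, 0.0594]
tcp_rot: [0.686, 0.728, -0.001, -0.001]
contact_force: [-0.3, -0.8, -1.6]
opening: 0.695
finger_force: 133.1
time: 8.62
eef_pos: [0.5454, 0.1254, 0.0531]
tcp_rot: [0.686, 0.728, -0.0, -0.0]
contact_force: [-0.3, 0.1, -1.5]
opening: 0.695
finger_force: 133.1
t 8.62 shift [-0.0004  0.0015  0.0131] turn 0.1 tilt [-4.e-04 -0.e+00 -1.e+00]
```

```bash
cat > chk.py <<'E'
from h import *
p=cam("wrist"); w=cloud(p)
s=ctrl.get_state(); r=R.from_quat(s["tcp_rot"]).as_matrix(); T=(w-s["eef_pos"])@r
f=(abs(T[...,2]+.0235)<.004)&(T[...,0]>.026)&(T[...,0]<.06)&(abs(T[...,1])<.05)
y=T[f][:,1]; print("cover y",(y.min()+y.max())/2,"front",np.percentile(T[f][:,0],99.8),"top z world",np.median(w[f][:,2]))
for x in (.07,.08,.09):
    k=(w[...,2]>.044)&(w[...,2]<.06)&(abs(T[...,0]-x)<.004)&(abs(T[...,1])<.03); print("conduit",x,(T[k][:,1].min()+T[k][:,1].max())/2)
k=(abs(w[...,2]-.012)<.004)&(abs(T[...,1])<.1)&(T[...,0]>.07)&(T[...,0]<.12)
b=[(T[k&(abs(T[...,0]-x)<.002)][:,1].min()+T[k&(abs(T[...,0]-x)<.002)][:,1].max())/2 for x in np.arange(.072,.12,.004)]
print("board mid",np.round(b,4),s["eef_pos"],s["contact_force"].round(1),r[:,2].round(4))
E
python3 chk.py
```

```text
cover y 7.301402462277923e-05 front 0.054497501979858656 top z world 0.07706399962514945
conduit 0.07 0.0010297871014035972
conduit 0.08 0.0012059433594185827
conduit 0.09 0.001169360094302587
board mid [0.001  0.0009 0.0011 0.0012 0.0009 0.0011 0.0012 0.001  0.001  0.0009
 0.0012 0.0011] [0.54553296 0.12535462 0.05327637] [-0.7  0.3 -1. ] [-1.e-04 -0.e+00 -1.e+00]
```

```bash
python3 -m inch '[[1,0,0.001,0,0],[1,0,0.001,0.002,0],[1,0,0.001,0.004,0],[1,0,0.001,0.006,0],[1,0,0.001,0.007,0]]'; python3 -m inch '[[1,0,0,0.001,0],[1,0,0,0.002,0],[1,0,0,0.003,0],[1,0,0,0.004,0],[1,0,0,0.004,0]]';python3 chk.py
```

```text
time: 9.08
eef_pos: [0.5475, 0.1255, 0.0488]
tcp_rot: [0.686, 0.728, 0.0, 0.0]
contact_force: [-5.1, -0.2, 15.8]
opening: 0.7
finger_force: 135.3
time: 9.5
eef_pos: [0.5482, 0.1256, 0.0483]
tcp_rot: [0.686, 0.728, -0.0, -0.0]
contact_force: [-8.9, -0.7, 27.9]
opening: 0.696
finger_force: 136.8
cover y 0.00023351515701875748 front 0.05451001835797655 top z world 0.072335924521352
conduit 0.07 -0.0014653681826040984
conduit 0.08 -0.0013641556680781706
conduit 0.09 -0.0016477395205604078
board mid [-0.0014 -0.0018 -0.0015 -0.0016 -0.0015 -0.0016 -0.0017 -0.0014 -0.0013
 -0.0017 -0.0012 -0.0017] [0.54817149 0.12553563 0.04828873] [-9.6 -0.5 27.3] [-3.e-04 -5.e-04 -1.e+00]
```

```bash
python3 -m inch '[[1,0,0,-0.003,0],[1,0,0,-0.006,0],[1,0,-0.0005,-0.006,0],[1,0,-0.0005,-0.006,0],[1,0,-0.0005,-0.006,0]]';python3 chk.py; python3 -m inch '[[1,0,0,0,0],[1,0,0,0,0],[1,0,0,0,0]]';python3 chk.py
```

```text
time: 9.97
eef_pos: [0.5468, 0.1255, 0.0494]
tcp_rot: [0.686, 0.728, 0.001, 0.0]
contact_force: [-2.3, -0.4, 6.3]
opening: 0.7
finger_force: 134.1
cover y 0.00016403807972631933 front 0.05450321304694772 top z world 0.07340390648680128
conduit 0.07 -0.0002460728438613844
conduit 0.08 -0.00022435195865599337
conduit 0.09 -0.0001956905676283099
board mid [-0.0005 -0.0003 -0.0001 -0.0003 -0.0004 -0.0002 -0.0002 -0.0004 -0.0004
 -0.0001 -0.0003 -0.0005] [0.54687578 0.12548787 0.04938969] [-1.7 -0.1  7.1] [ 1.4e-03  2.0e-04 -1.0e+00]
time: 10.27
eef_pos: [0.5469, 0.1255, 0.0494]
tcp_rot: [0.686, 0.728, 0.0, 0.0]
contact_force: [-1.6, -0.1, 8.0]
opening: 0.694
finger_force: 134.2
cover y 0.0002662795023351816 front 0.05452988482610879 top z world 0.07340603199049468
conduit 0.07 -0.00023640962666332532
conduit 0.08 -0.00018137869565864554
conduit 0.09 -0.00020585036122818933
board mid [-0.0003 -0.0003 -0.0004 -0.0005  0.     -0.0006  0.0001 -0.0004 -0.0002
 -0.0002 -0.0001 -0.0004] [0.54688935 0.12547769 0.04940021] [-1.9  0.1  7.6] [ 1.3e-03  2.0e-04 -1.0e+00]
```

```bash
python3 -m inch '[[1,0,-0.0005,0.002,0],[1,0,-0.0007,0.004,0],[1,0,-0.001,0.006,0],[1,0,-0.001,0.007,0],[1,0,-0.001,0.007,0]]';python3 chk.py
```

```text
time: 10.73
eef_pos: [0.5481, 0.1255, 0.048]
tcp_rot: [0.686, 0.728, 0.001, 0.001]
contact_force: [-9.6, -0.4, 30.1]
opening: 0.692
finger_force: 137.2
cover y 0.0002638281765351743 front 0.054465071474650587 top z world 0.07205275636651881
conduit 0.07 -0.0014312920116456365
conduit 0.08 -0.0013975542033769547
conduit 0.09 -0.001592055313756122
board mid [-0.0019 -0.0014 -0.0015 -0.0015 -0.0014 -0.0016 -0.0014 -0.0017 -0.0013
 -0.0016 -0.0018 -0.0015] [0.54813036 0.12555244 0.04797674] [-8.9 -0.7 30.3] [ 2.9e-03 -1.0e-04 -1.0e+00]
```

Pressing makes the arm flex outwards (+x), so I'll compensate along tool -y.

```bash
python3 -m inch '[[1,0,-0.001,-0.001,0],[1,0,-0.002,-0.001,0],[1,0,-0.003,-0.001,0],[1,0,-0.003,-0.001,0],[1,0,-0.003,-0.001,0]]';python3 chk.py
```

```text
time: 11.2
eef_pos: [0.5467, 0.1255, 0.048]
tcp_rot: [0.686, 0.728, 0.003, 0.003]
contact_force: [-2.1, 0.5, 21.7]
opening: 0.696
finger_force: 136.1
cover y 0.00026830784259661115 front 0.05452161514474264 top z world 0.07208813589195832
conduit 0.07 -0.00018679831567376855
conduit 0.08 -5.588592921304796e-05
conduit 0.09 -0.00020158662067377119
board mid [-0.0009 -0.0005 -0.0002 -0.0005 -0.0007 -0.0004 -0.0004 -0.0008 -0.0004
 -0.0004 -0.0004 -0.0004] [0.54673482 0.12544576 0.04800757] [-3.5 -0.5 22.5] [ 9.2e-03  5.0e-04 -1.0e+00]
```

```bash
python3 -m inch '[[1,0,-0.0006,0.0015,0],[1,0,-0.0012,0.003,0],[1,0,-0.0018,0.0045,0],[1,0,-0.0024,0.006,0],[1,0,-0.0024,0.006,0]]';python3 chk.py
```

```text
time: 11.67
eef_pos: [0.5464, 0.1254, 0.043]
tcp_rot: [0.686, 0.728, 0.006, 0.005]
contact_force: [2.6, 0.8, -1.6]
opening: 0.698
finger_force: 133.4
cover y 0.0015231676246345166 front 0.05452972097998559 top z world 0.06694832043831372
conduit 0.07 0.0016347583003579122
conduit 0.08 0.0016127855903389733
conduit 0.09 0.0015901836241402545
board mid [0.0012 0.0009 0.001  0.0011 0.0009 0.001  0.0008 0.001  0.001  0.0011
 0.0012 0.001 ] [0.54510981 0.12528521 0.04100162] [ 1.7  0.6 18. ] [ 1.330e-02  7.000e-04 -9.999e-01]
```

It has snapped, dropping from 48 to 41 mm. I'll ease the sideways offset and press it home firmly.

```bash
python3 -m inch '[[1,0,0.001,0.002,0],[1,0,0.001,0.004,0],[1,0,0.001,0.006,0],[1,0,0.001,0.006,0],[1,0,0.001,0.006,0]]';python3 - <<'E'
import runpy; runpy.run_path("chk.py")
from h import *
p=cam("wrist"); q=cam("side"); 
for n in range(4):
    for f in ("spot_in",): print(n,getattr(ctrl,f)(f"hook{n}",q)[:1])
a=cv2.resize(p["pixels"],(512,384)); b=cv2.resize(q["pixels"][200:320,170:280],None,fx=2.6,fy=3.2,interpolation=cv2.INTER_CUBIC)
b=b[:384]; cv2.imwrite("pics/f.png",np.hstack([a,b[:384,:286]])[...,::-1])
w=cloud(p); s=ctrl.get_state(); T=(w-s["eef_pos"])@R.from_quat(s["tcp_rot"]).as_matrix()
m=(abs(T[...,2]+.0235)<.005)&(T[...,0]>.024)&(T[...,0]<.052)&(abs(T[...,1])<.028)
c=np.linalg.lstsq(np.c_[w[m][:,:2]-[.5466,.1252],np.ones(m.sum())],w[m][:,2],rcond=None)[0]; print("cover plane",c)
k=(abs(w[...,2]-.012)<.006)&(T[...,0]>.06)&(abs(T[...,1])<.06); c=np.linalg.lstsq(np.c_[w[k][:,:2]-[.5466,.1252],np.ones(k.sum())],w[k][:,2],rcond=None)[0]; print("board plane",c)
E
```

```text
time: 12.13
eef_pos: [0.5452, 0.1253, 0.0407]
tcp_rot: [0.686, 0.728, 0.001, 0.002]
contact_force: [-17.8, -2.1, 49.5]
opening: 0.696
finger_force: 139.3
cover y 0.00022577220864568835 front 0.05446364157893667 top z world 0.06486508880779715
conduit 0.07 0.001419199404944796
conduit 0.08 0.0013821499602559868
conduit 0.09 0.0013051771029848397
board mid [0.0013 0.0012 0.0013 0.0013 0.0013 0.0016 0.0012 0.0015 0.0015 0.0015
 0.0012 0.0013] [0.5452155  0.12527919 0.04072191] [-16.3  -2.1  49.8] [ 4.8e-03 -5.0e-04 -1.0e+00]
0 []
1 []
2 []
3 []
cover plane [ 0.00511539 -0.01547445  0.06563516]
board plane [ 0.00038165 -0.00060886  0.01274128]
```

View pics/f.png

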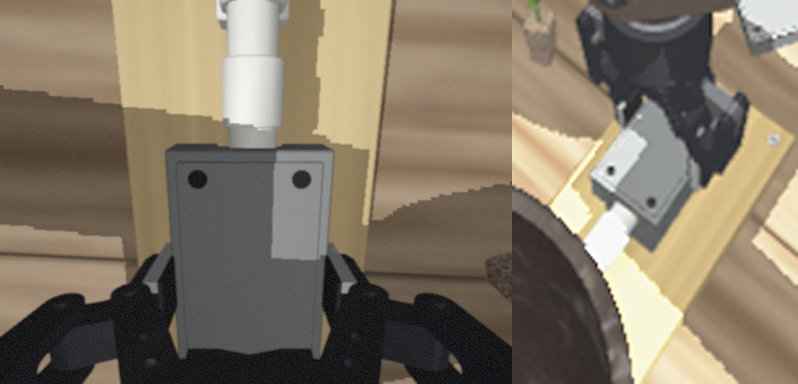

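Wrist view: the cover is down over the box, with the conduit (252,130) passing through the notch. The side crop shows it seated over the walls. I'll check from the other cameras whether the back end is equally down.

```bash
cat > pl.py <<'E'
from h import *
s=ctrl.get_state(); print("F",s["contact_force"].round(1),"M",s["wrist_torque"].round(2),s["eef_pos"].round(4))
a=np.radians(3.27); ex=np.array([np.cos(a),np.sin(a)]); ey=np.array([-ex[1],ex[0]])
for n in ("side","top","wrist"):
    w=cloud(cam(n)); q=w[...,:2]-[.5466,.1252]; X=q@ex; Y=q@ey
    m=(abs(X)<.027)&(abs(Y)<.05)&(abs(w[...,2]-.065)<.008)
    b=(abs(X)<.06)&(abs(X)>.04)&(abs(Y)<.12)&(abs(w[...,2]-.0125)<.006)
    for nm,k in (("cover",m),("board",b)):
        if k.sum()<20: print(n,nm,k.sum()); continue
        c=np.linalg.lstsq(np.c_[X[k],Y[k],np.ones(k.sum())],w[k][:,2],rcond=None)[0]
        print(n,nm,k.sum(),"slope x,y",c[:2].round(4),"z0",c[2].round(4),"Y",Y[k].min().round(3),Y[k].max().round(3))
E
python3 pl.py
```

```text
F [-18.2  -1.8  49.4] M [-0.43  2.99 -0.12] [0.5452 0.1253 0.0407]
side cover 727 slope x,y [ 0.0008 -0.0064] z0 0.0646 Y -0.024 0.05
side board 1073 slope x,y [ 0.0012 -0.0008] z0 0.0122 Y -0.087 0.119
top cover 167 slope x,y [0.0269 0.0328] z0 0.0668 Y -0.049 -0.03
top board 405 slope x,y [0.0031 0.0053] z0 0.0133 Y -0.088 -0.018
wrist cover 25505 slope x,y [-0.001 -0.   ] z0 0.0651 Y -0.035 0.05
wrist board 18804 slope x,y [ 0.0002 -0.0008] z0 0.0127 Y -0.081 0.117
```

```bash
python3 -m inch '[[1,0,-0.0007,-0.0005,0],[1,0,-0.0014,-0.001,0],[1,0,-0.002,-0.0015,0],[1,0,-0.002,-0.0015,0],[1,0,-0.002,-0.0015,0]]'; python3 pl.py
```

```text
time: 13.05
eef_pos: [0.5452, 0.1253, 0.0408]
tcp_rot: [0.686, 0.728, 0.004, 0.004]
contact_force: [-6.2, -0.8, 35.9]
opening: 0.692
finger_force: 137.8
F [-6.2 -0.8 35.9] M [-0.13  1.61 -0.05] [0.5452 0.1253 0.0408]
side cover 723 slope x,y [ 0.0061 -0.0065] z0 0.0646 Y -0.021 0.05
side board 1070 slope x,y [ 0.0011 -0.0008] z0 0.0121 Y -0.087 0.119
top cover 166 slope x,y [-0.0004 -0.0074] z0 0.0653 Y -0.049 -0.03
top board 405 slope x,y [0.0018 0.0088] z0 0.013 Y -0.087 -0.019
wrist cover 25487 slope x,y [ 0.0037 -0.0001] z0 0.0652 Y -0.036 0.05
wrist board 18760 slope x,y [-0.     -0.0005] z0 0.0127 Y -0.082 0.117
```

The cover is level and about 4 mm above the rim, on a hard stop. It is held with a 36 N downward push and little side force, so I'm handing in.

```bash
python3 -c "
from plant import ctrl
print(ctrl.sign_off())"
```

```text
the job is handed in; nothing more can be done
None
```

I put the cover on the box with its notch over the conduit and pressed until it snapped; it sits level within about 0.5 mm of home (the four hooks could not be seen individually), and I handed in at about 13 s, still gripping it and pressing down with about 36 N.

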